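# Pin back the belt tensioner of a potter's wheel

## Task

The drive belt of this potter's wheel is off for changing, so the sprung tensioner has to be locked back: take the steel locking pin from the wooden tool block, put its nose into the eye of the tensioner arm, and with it swing the arm back against its spring until the pin finds the hole in the quadrant plate underneath. Push the pin fully home, so that its collar sits on the eye, and let go, leaving the arm locked back by the pin. Feel your way: do not force the pin, do not let the arm snap back, and leave the other tools where they are.

Things in the scene. Friction and masses are not known exactly. Their poses are not given: they have to be found in the camera images.
- lock_pin: Plain steel locking pin, upright in the tool block. Origin: centre of its tip; z runs up it. Shank 10 mm thick, 32 mm long, its last 4 mm tapering to 6 mm; then a collar 22 mm across, 5 mm thick; then a ribbed round handle 16 mm thick, 48 mm long, top 85 mm above the tip. About 0.1 kg. With the spring's side load it rubs in the eye and needs a push of 5 to 12 N; much over 20 N would bend it.
- tool_block: Wooden block 176 x 60 x 50 mm, fixed to the table. Origin: centre of its underside; x along its length. Three holes in its top, at x = -57, 0 and 57 mm, hold the locking pin, an awl and a hex driver, in any order; the pin's collar rests on the top, 50 mm above the table, and the pin lifts straight out (36 mm).
- wheel_drive: Potter's wheel with its shell off, fixed: grey case 340 x 400 mm, steel deck on top 100 mm above the table. Origin: centre of its underside, x away from the robot at yaw 0. On the front right part of the deck is the tensioner (pivot, sprung arm, quadrant plate); behind it the large belt pulley with the wheel shaft (top 170 mm above the table) and the small motor pulley.
- pivot (a point): Axis of the tensioner arm, 134 mm above the table (nut: 142 mm). The arm is a bell crank: tension wheel (50 mm) on one end, pin eye on the other, 100 mm from the axis. Under the eye's path lies the quadrant plate, a flat steel arc clamped through slots: its one hole (12.5 mm) lies somewhere from 0.39 to 0.79 rad of arm travel. It starts 0.22 rad before the hole and ends past the arm's stop.
- eye (a point): Centre of the top face of the pin eye on the tensioner arm (boss 29 mm across, 14 mm thick, vertical hole 11.2 mm, open below); 134 mm above the table, at the arm's end near the robot. The quadrant plate's top is 18 mm below this point, 4 mm under the boss, the deck 34 mm below. With the pin home its collar lies on this face and its tip is 32 mm below it, 14 mm deep in the plate.
- tension_arm (a joint): Turn of the tensioner arm, rad: 0 at rest on its stop, growing anticlockwise seen from above, end stop at 1.0. A spring drives it back to 0: 5.5 N at the eye at 0, 8 N at 0.5, 9.5 N at 0.8. Before the plate's edge (see pivot) a pin lowered through the eye meets no plate and holds nothing. Locked back the arm stands between 0.37 and 0.81.
- awl: Awl standing in the tool block: pear-shaped wooden handle 27 mm thick, its top 87 mm above its tip; origin at its tip. Leave it in place.
- hex_driver: Hex driver standing in the tool block: black handle 24 mm thick, its top 95 mm above its tip; origin at its tip. Leave it in place.
- spanner: Steel spanner 150 mm long, 8 mm thick, lying on the left front part of the deck. Leave it in place.

How it is judged:
At the end, for the whole second after the job is handed in: the pin stands upright (within 0.15 rad) through the eye, centred within 5 mm, its collar down on the eye to within 3 mm, at rest, and the arm stays turned back by more than 0.36 rad with nobody holding it (value of joint tension_arm above 0.36 rad and z of lock_pin in the frame of eye below -0.029 m and horizontal distance between lock_pin and eye below 0.005 m and angle between lock_pin's own z axis and vertical below 0.15 rad and linear speed of lock_pin below 0.02 m/s); the robot touches nothing.
It fails at once if the pin is forced (its contact forces against the tensioner and deck add up to more than 45 N) (contact force between lock_pin and wheel_drive above 45 N).
It fails at once if the arm snaps back under its spring (velocity of joint tension_arm below -4 rad/s).
It fails at once if the awl, the hex driver or the spanner is moved by more than 30 mm (distance of any of awl, hex_driver, spanner from where it was at the start of the episode above 0.03 m).
It also fails if it takes over 64 s, if anything falls off the work surface, if the arm or the gripper's body presses on something with over 40 N, if the wrist force passes 120 N, or if a joint passes its speed limit or range.

## Robot

A 6-joint arm with a two-finger parallel gripper is mounted at the origin on the work surface. World frame = base frame: x ahead of the robot, y to its left, z up, the work surface at z = 0. Lengths are in m, angles in rad, forces in N, time in s.
With the tool pointing down it reaches from about 0.35 to 0.925 m from the base axis. Payload 6.4 kg.
Tool frame: the origin (TCP) lies midway between the tips of the shut fingers; the grasp point (between the pads) lies arm.tcp_to_grasp behind it (arm.tcp_to_grasp is the distance from the TCP to the grasp point, in m); z points along the fingers, y is the line along which they close (so a half turn about z gives the same grasp; the last joint's range is limited). The gripper opens to 85 mm and grips with 20 to 120 N. Pads are 22 mm wide; open, the fingers measure 114 mm over their backs; the gripper's body (76 mm by 85 mm) begins 54 mm behind the grasp point. The pads swing forward as they close: fully open they stand 13 mm farther back than shut.
Start: joints at [-1.398, 0.245, 1.558, -0, 1.339, -0.174], TCP at [0.221, -0.611, 0.231] pointing down, gripper open.
Joint ranges: [-3.13, 3.13], [-1.02, 2.26], [0.13, 2.54], [-0.95, 4.09], [0.21, 2.88], [-2.74, 2.74]. Speed limits (rad/s): [2.57, 2.57, 3.14, 3.14, 3.14, 3.14].

## Interface

Orientations are given as a unit quaternion [w, x, y, z].
In Python, from plant import arm gives the robot as it stands. Calls block until the motion is done:
- arm.movep(position, orientation): joint-space move of the TCP to a pose.
- arm.move_l(position, rot=None, rate=0.15): straight line of the TCP; rot=None keeps the orientation; rate is the mean speed in m/s.
- arm.move_joints(angles): joint-space move.
- arm.set_gripper(opening, newtons=None): finger opening in m; newtons is the grip in N (None keeps the last); returns when the fingers have stopped.
- arm.wait(seconds).
- arm.inverse_kinematics(position, orientation): joint angles nearest the present ones, or None.
- arm.observe(): the state.
- arm.get_image(name): name is "scene" or "side" or "wrist"; returns a dict with "color" (384x512x3 uint8, blue, green, red), "vertical_fov" (degrees; the focal length in pixels is half the picture's height over the tangent of half this angle, whatever the lens; pixels are square), "cx", "cy" (the principal point, pixels), "xyz" and "orientation" of the camera in the world. Camera axes: x right, y up, looking along -z (the intrinsics and any distortion apply to the point x, -y, -z); pixel columns grow to the right and rows downward; lengths in m; the calibration is good to about 2 mm. The wrist camera is an equidistant fisheye: a pixel r from the principal point sees the ray r / f radians off the axis. A picture is of the moment at which its call begins. There is no depth.
A pose or a line that the arm cannot do raises arm.PlanningError and nothing moves.
- arm.job_done(): hands the job in; it is judged then, once.
The state is a dict: "t": time; "q": joint angles; "qd": joint speeds; "joint_efforts": joint torques, N m; "ee_pos": TCP position; "tool_rot": TCP orientation; "force": force on the tool from outside, world axes, zero at the start; "wrist_torque": the same for the moment, N m; "gripper_width": finger opening in m; "finger_force": force on a finger pad.
Only numpy, scipy, OpenCV 4.12 (cv2) and the standard library are available. Lean on these libraries where they do the work, as an engineer would, in place of code of your own. Each camera call takes 0.05 s, during which the arm holds its last target. There are 200 camera calls.

## Working session

There is one attempt and no reset: what is moved stays moved. The work goes in short steps, each a Python script; the robot and the scene stay as the last script left them, time stands still between calls to the robot, and variables do not carry over. Pictures are saved under pics/ and viewed, at most 10 in all, crops included, and the job is handed in when it is done.

```bash
ls; mkdir -p pics
cat > h.py <<'E'
import numpy as np, cv2
from scipy.spatial.transform import Rotation as R
from plant import arm
def rot(c):
    w,x,y,z=c["orientation"]; return R.from_quat([x,y,z,w]).as_matrix()
def ray(c,u,v,fish=False):
    h=c["color"].shape[0]; f=h/2/np.tan(np.radians(c["vertical_fov"])/2)
    a,b=u-c["cx"],v-c["cy"]
    if fish:
        r=np.hypot(a,b); t=r/f; d=np.array([np.sin(t)*a/max(r,1e-9),-np.sin(t)*b/max(r,1e-9),-np.cos(t)])
    else: d=np.array([a/f,-b/f,-1.])
    return np.array(c["xyz"]),rot(c)@(d/np.linalg.norm(d))
def onplane(c,u,v,z,fish=False):
    o,d=ray(c,u,v,fish); return o+d*(z-o[2])/d[2]
def proj(c,p,fish=False):
    h=c["color"].shape[0]; f=h/2/np.tan(np.radians(c["vertical_fov"])/2)
    q=rot(c).T@(np.array(p)-c["xyz"]); x,y,z=q[0],-q[1],-q[2]
    if fish:
        s=np.hypot(x,y); t=np.arctan2(s,z); k=f*t/max(s,1e-9)
    else: k=f/z
    return np.array([c["cx"]+k*x,c["cy"]+k*y])
def tri(*rs):
    A=np.zeros((3,3));b=np.zeros(3)
    for o,d in rs:
        P=np.eye(3)-np.outer(d,d);A+=P;b+=P@o
    p=np.linalg.solve(A,b); return p,[np.linalg.norm((np.eye(3)-np.outer(d,d))@(p-o)) for o,d in rs]
E
python3 - <<'E'
from h import *
import pickle
for n in ["scene","side","wrist"]:
    c=arm.get_image(n); pickle.dump(c,open(f"{n}0.pkl","wb"))
    print(n,c["xyz"],c["vertical_fov"],c["cx"],c["cy"],rot(c)[:,2])
    cv2.imwrite(f"pics/{n}0.png",cv2.resize(c["color"],(800,600),interpolation=cv2.INTER_CUBIC))
print(arm.observe(),arm.tcp_to_grasp)
E
```

```text
pics
scene [ 1.15770929 -0.70489564  0.69022854] 45.80694944530391 257.304043945185 191.3601984316462 [ 0.57103651 -0.59944314  0.56087898]
side [ 0.43586798 -0.82035629  0.67916471] 55.84005192978195 252.84313845632954 191.89555586330914 [-0.13266169 -0.79800823  0.58786371]
wrist [ 0.29351316 -0.58651422  0.37373264] 65.70646984690485 258.5537246040965 190.39357883662237 [0.28157944 0.0986704  0.95445124]
{'t': 0.15, 'q': array([-1.39808757e+00,  2.45660641e-01,  1.55873508e+00, -6.67539307e-06,
        1.33867922e+00, -1.74083807e-01]), 'qd': array([ 0.00024806, -0.00294633, -0.00197255, -0.00075732, -0.00022016,
        0.00033857]), 'joint_efforts': array([ 9.53738345e-04, -4.29985428e+01, -3.26552761e+01, -1.01086878e-04,
        3.50830276e-03, -1.36689124e-05]), 'ee_pos': array([ 0.22086421, -0.61087673,  0.2304284 ]), 'tool_rot': array([-7.41143366e-04,  9.85004090e-01,  1.72529400e-01, -2.73805979e-06]), 'force': array([0.47967967, 0.36581632, 0.44483247]), 'wrist_torque': array([ 0.0044776 , -0.03398559, -0.05289716]), 'finger_force': 0.0, 'gripper_width': 0.08552379457829405} 0.0187
```

View pics/scene0.png

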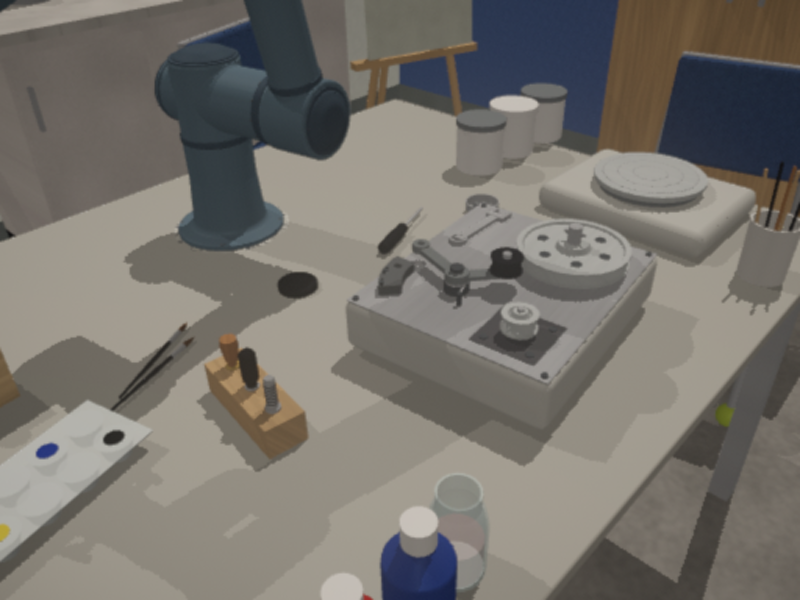

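View pics/side0.png

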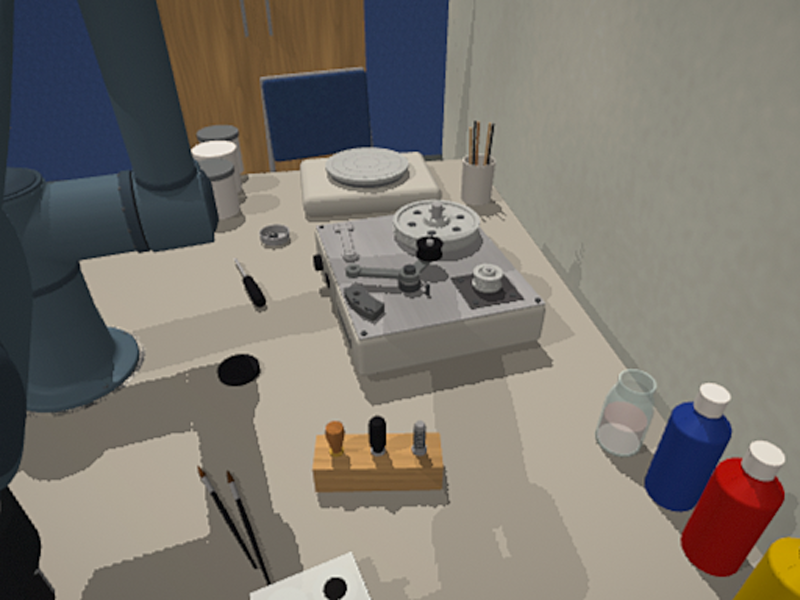

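Scene picture (800x600 px): pin at (270,393), eye at (421,247), pivot nut at (456,268) and quadrant plate at (397,275). Side picture: pin at (419,437), eye at (353,271), pivot at (409,276) and plate at (365,300). I'll zoom in on both areas.

Run:
```python
from h import *
import pickle
S=pickle.load(open("scene0.pkl","rb"));D=pickle.load(open("side0.pkl","rb"))
def crop(c,x,y,w,h):
    return cv2.resize(c["color"][y:y+h,x:x+w],(400,300),interpolation=cv2.INTER_CUBIC)
# 80x60 crops -> x5
a=np.vstack([np.hstack([crop(S,235,140,80,60),crop(D,212,150,80,60)]),np.hstack([crop(S,132,225,80,60),crop(D,230,255,80,60)])])
cv2.imwrite("pics/crop0.png",a)
k=.64
for n,s,d,z in [("eye",(421,246),(353,270),.134),("pivot",(456,268),(409,275),.142),("pintop",(270,378),(420,424),.103)]:
    s=np.array(s)*k;d=np.array(d)*k
    print(n,tri(ray(S,*s),ray(D,*d)),onplane(S,*s,z),onplane(D,*d,z))
```

```text
eye (array([0.50162414, 0.03055188, 0.126014  ]), [np.float64(0.0015163559146787649), np.float64(0.0015163559146786933)]) [0.51250736 0.01771156 0.134     ] [0.50066646 0.02100028 0.134     ]
pivot (array([ 5.96531474e-01, -2.94837723e-04,  1.31355453e-01]), [np.float64(0.004322089103647446), np.float64(0.004322089103647389)]) [ 0.60332819 -0.00689108  0.142     ] [ 0.59278603 -0.02377712  0.142     ]
pintop (array([ 0.55242437, -0.31732906,  0.09886267]), [np.float64(6.549892221272666e-05), np.float64(6.549892221273755e-05)]) [ 0.55670986 -0.32011714  0.103     ] [ 0.55159308 -0.32083015  0.103     ]
```

View pics/crop0.png

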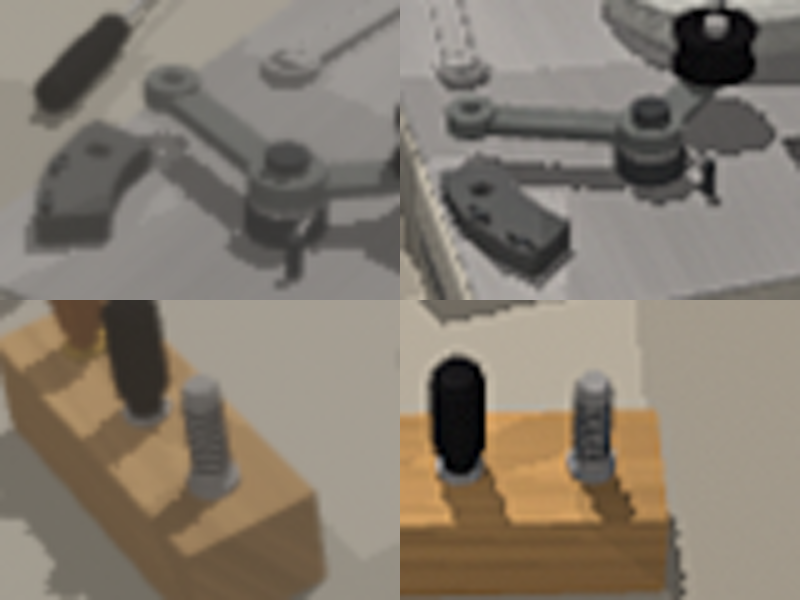

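The hole in the quadrant plate is visible in both views: crop pixels (98,150) in scene and (82,188) in side. I can measure it directly, along with the eye hole, nut and pin.

Run:
```python
from h import *
import pickle
S=pickle.load(open("scene0.pkl","rb"));D=pickle.load(open("side0.pkl","rb"))
P={}
for n,s,d,z in [("eye",(173,75),(70,104),.134),("pivot",(290,152),(252,103),.142),("hole",(98,150),(82,188),.116),("pintop",(202,384),(193,379),.103),("collar",(212,480),(190,466),.0525)]:
    so=(235,140) if s[1]<300 else (132,225); do=(212,150) if d[1]<300 else (230,255)
    f=lambda p,o:((p[0]+.5)/5-.5+o[0],(p[1]%300+.5)/5-.5+o[1])
    s=f(s,so);d=f(d,do); a=onplane(S,*s,z);b=onplane(D,*d,z); P[n]=(a+b)/2
    print(n,tri(ray(S,*s),ray(D,*d))[0].round(4),a.round(4),b.round(4))
e=P["eye"]-P["pivot"];h=P["hole"]-P["pivot"]
print(np.hypot(*e[:2]),np.hypot(*h[:2]),np.arctan2(h[1],h[0])%6.283-np.arctan2(e[1],e[0])%6.283)
# block top
```

```text
eye [0.5011 0.0303 0.1341] [0.5027 0.0278 0.134 ] [0.5011 0.0334 0.134 ]
pivot [0.5987 0.0022 0.1417] [ 6.004e-01 -6.000e-04  1.420e-01] [0.5988 0.0045 0.142 ]
hole [ 0.5008 -0.0242  0.1151] [ 0.5033 -0.0274  0.116 ] [ 0.5006 -0.0231  0.116 ]
pintop [ 0.5513 -0.3176  0.1009] [ 0.5543 -0.3202  0.103 ] [ 0.5509 -0.3181  0.103 ]
collar [ 0.5504 -0.3199  0.0493] [ 0.5536 -0.3222  0.0525] [ 0.5498 -0.322   0.0525]
0.10182766708956671 0.10135667647319734 0.5568135551132452
```

Measurements agree with the given sizes: radius 101 mm for both eye and hole, heights right, and hole at about 0.56 rad. Next is wrist-camera checks over the eye and then over the pin.

Run:
```python
from h import *
import pickle
q=[0,1,0,0]
ims=[]
for n,p in [("eye",(.47,.0,.26)),("pin",(.52,-.320,.21))]:
    arm.movep(p,q); c=arm.get_image("wrist"); pickle.dump(c,open(f"w_{n}.pkl","wb"))
    o=arm.observe(); print(n,c["xyz"]-o["ee_pos"],o["t"],o["force"],rot(c)[:,2])
    T={"eye":[(.5015,.0305,.134),(.502,-.0255,.116),(.5995,.002,.142)],"pin":[(.5525,-.319,.103)]}[n]
    for t in T: print(proj(c,t,True).round(1))
    ims.append(c["color"])
cv2.imwrite("pics/w1.png",cv2.resize(np.vstack(ims),(450,600)) if 0 else np.hstack([cv2.resize(i,(400,300),interpolation=cv2.INTER_AREA) for i in ims]))
```

```text
eye [ 0.07717971 -0.00148128  0.14347096] 2.55 [ 0.16909861 -0.48665929 -0.0502875 ] [ 0.29906133 -0.0014705   0.95423276]
[223.6 150.4]
[283.  146.7]
[254.2  41.6]
pin [ 0.0769904  -0.00161786  0.14329187] 3.8417 [ 0.0507383  -0.06630092 -1.01679031] [ 0.2987015  -0.00111808  0.95434594]
[257.3 152.9]
```

View pics/w1.png

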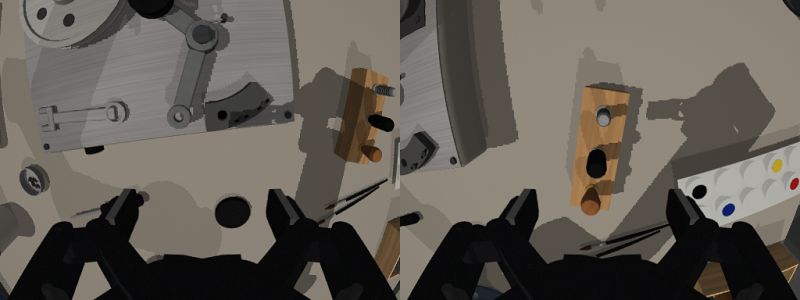

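The wrist views show the eye near (230,147) and the plate hole near (285,147) in full-image px, and the pin top near (258,148). I'll magnify both for exact centres.

Run:
```python
from h import *
import pickle
E=pickle.load(open("w_eye.pkl","rb"));Pn=pickle.load(open("w_pin.pkl","rb"))
a=cv2.resize(E["color"][125:170,210:310],(800,360),interpolation=cv2.INTER_CUBIC)
b=np.hstack([cv2.resize(Pn["color"][130:160,235:285],(400,240),interpolation=cv2.INTER_CUBIC),cv2.resize(E["color"][30:60,230:280],(400,240),interpolation=cv2.INTER_CUBIC)])
cv2.imwrite("pics/w2.png",np.vstack([a,b]))
```

```text
(no output)
```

View pics/w2.png

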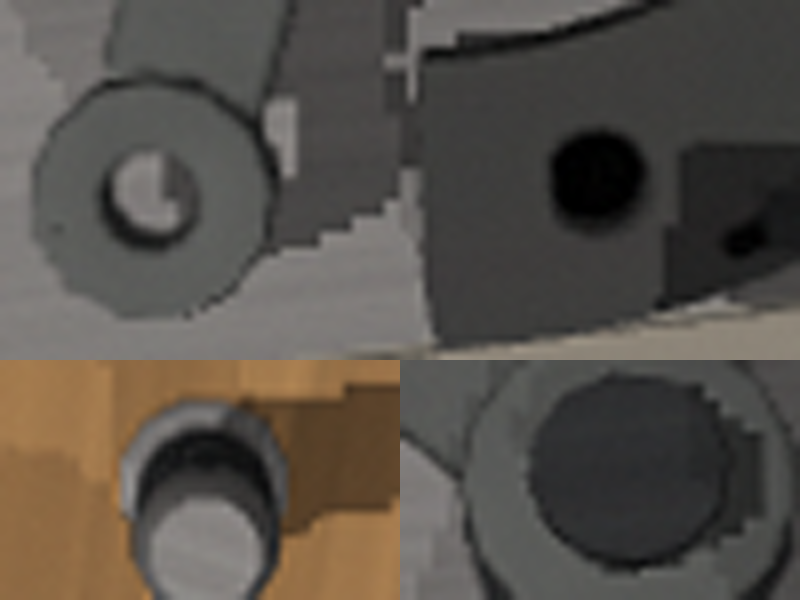

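Run:
```python
from h import *
import pickle
S=pickle.load(open("scene0.pkl","rb"));D=pickle.load(open("side0.pkl","rb"))
E=pickle.load(open("w_eye.pkl","rb"));Pn=pickle.load(open("w_pin.pkl","rb"))
f=lambda x,y:((x+.5)/5-.5,(y+.5)/5-.5)
P={}
for n,s,d,z,W,w in [("eye",(173,75),(70,104),.134,E,(228.4,149.3)),("pivot",(290,152),(252,103),.142,E,(258.3,43.6)),("hole",(98,150),(82,188),.116,E,(284.1,146.6)),("pintop",(202,84),(193,79),.103,Pn,(260.6,153.1))]:
    so,do=((235,140),(212,150)) if n!="pintop" else ((132,225),(230,255))
    s=np.add(f(*s),so);d=np.add(f(*d),do)
    L=[onplane(S,*s,z),onplane(D,*d,z),onplane(W,*w,z,True)]
    P[n]=L; print(n,*[l[:2].round(4) for l in L],np.mean(L,0).round(4), tri(ray(S,*s),ray(D,*d),ray(W,*w,True)))
for i in range(3):
    e=P["eye"][i]-P["pivot"][i];h=P["hole"][i]-P["pivot"][i]
    print(np.hypot(*e[:2]),np.hypot(*h[:2]),(np.arctan2(h[1],h[0])-np.arctan2(e[1],e[0]))%6.283)
```

```text
eye [0.5027 0.0278] [0.5011 0.0334] [0.5025 0.026 ] [0.5021 0.0291 0.134 ] (array([0.50230247, 0.02695701, 0.13593254]), [np.float64(0.0017202591485614926), np.float64(0.002434115308629365), np.float64(0.0012113669472186143)])
pivot [ 6.004e-01 -6.000e-04] [0.5988 0.0045] [ 0.5976 -0.0016] [0.5989 0.0008 0.142 ] (array([ 5.98537511e-01, -3.13710070e-04,  1.42932703e-01]), [np.float64(0.0019829549305907966), np.float64(0.0018763495222852435), np.float64(0.0016472516130145599)])
hole [ 0.5033 -0.0274] [ 0.5006 -0.0231] [ 0.5021 -0.0266] [ 0.502  -0.0257  0.116 ] (array([ 0.50162648, -0.02602948,  0.11625519]), [np.float64(0.0013638715571705547), np.float64(0.0018848217244144632), np.float64(0.0007611728731246046)])
pintop [ 0.5543 -0.3202] [ 0.5509 -0.3181] [ 0.5524 -0.3218] [ 0.5525 -0.32    0.103 ] (array([ 0.55210601, -0.32001842,  0.10285462]), [np.float64(0.001491536648965713), np.float64(0.002092444234404726), np.float64(0.0018138459972375169)])
0.10175042135339422 0.10075011608105948 0.5525310173072855
0.10190557025066274 0.10196353997307415 0.5610715181715422
0.09906255630301167 0.09876610433830797 0.5387168124062445
```

Run:
```python
from h import *
q=[0,1,0,0]
def s(t):
    o=arm.observe(); print(t,round(o["t"],2),o["ee_pos"].round(4),o["force"].round(1),o["wrist_torque"].round(2),round(o["gripper_width"],4),round(o["finger_force"],1))
x,y=.5525,-.3205
arm.set_gripper(.045); arm.movep((x,y,.13),q); s("above")
arm.move_l((x,y,.0635),rate=.08); s("down")
arm.set_gripper(0,30); s("grip")
arm.set_gripper(0,90); s("grip90")
arm.move_l((x,y,.073),rate=.03); s("up10")
arm.move_l((x,y,.20),rate=.12); s("up")
import pickle
ims=[]
for n in("scene","side"):
    c=arm.get_image(n); pickle.dump(c,open(n+"1.pkl","wb"))
    u=proj(c,(x,y,.20)).astype(int); ims.append(cv2.resize(c["color"][u[1]-40:u[1]+40,u[0]-40:u[0]+40],(400,400),interpolation=cv2.INTER_CUBIC))
cv2.imwrite("pics/g.png",np.hstack(ims))
```

```text
above 4.76 [ 0.5521 -0.3202  0.1296] [ 0.2 -0.5  0.9] [-0.01  0.01  0.02] 0.0451 0.0
down 5.74 [ 0.5529 -0.3209  0.0641] [-0.3  0.5 -0.1] [-0.03  0.01 -0.05] 0.045 0.0
grip 6.11 [ 0.5528 -0.3207  0.0642] [-0.8  1.1  3.6] [0.12 0.09 0.01] 0.0151 29.3
grip90 6.33 [ 0.553  -0.3208  0.0644] [0.2 0.6 4.8] [ 0.24  0.12 -0.01] 0.0143 87.6
up10 6.79 [ 0.5524 -0.3205  0.0729] [-0.3 -0.1 -1.2] [ 0.05  0.03 -0.06] 0.0138 87.6
up 8.0 [ 0.552  -0.3201  0.1987] [-0.3 -0.4 -0.8] [-0.    0.02  0.  ] 0.0137 87.6
```

View pics/g.png

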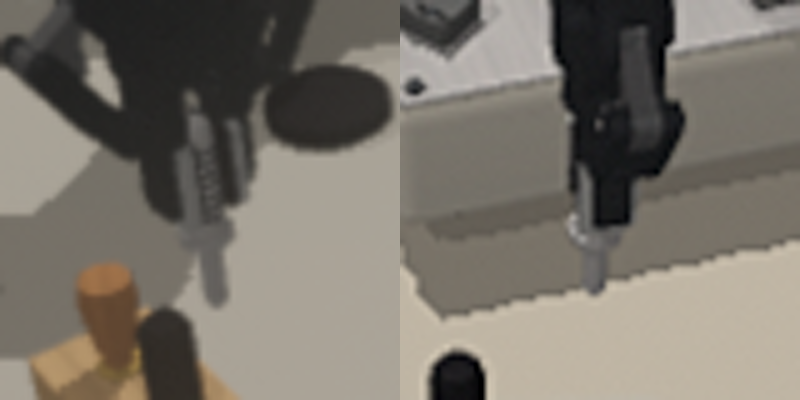

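The pin is held and upright. In side it sits off the pad's middle line, so I'll triangulate the tip and collar (scene crop (217,299) and (207,238), side crop (195,287) and (193,236)).

Run:
```python
from h import *
import pickle
S=pickle.load(open("scene1.pkl","rb"));D=pickle.load(open("side1.pkl","rb"))
o=arm.observe()["ee_pos"]
def full(c,p):
    u=proj(c,(.5525,-.3205,.20)).astype(int)-40; return (np.array(p)+.5)/5-.5+u
for n,s,d,z in [("tip",(217,299),(195,287),.1535),("collar",(207,234),(193,232),.188)]:
    s=full(S,s);d=full(D,d)
    print(n,s,d,tri(ray(S,*s),ray(D,*d)),onplane(S,*s,z),onplane(D,*d,z))
    print(proj(S,[*o[:2],z]),proj(D,[*o[:2],z]))
```

```text
tip [168.  220.4] [268.6 253. ] (array([ 0.55064251, -0.31897365,  0.15404063]), [np.float64(0.0007191454354032145), np.float64(0.0007191454354032757)]) [ 0.55066935 -0.31945706  0.1535    ] [ 0.55077325 -0.31746975  0.1535    ]
[168.16019286 220.83953311] [269.47495118 253.86599838]
collar [166.  207.4] [268.2 242. ] (array([ 0.54933159, -0.31812726,  0.18387746]), [np.float64(0.0005626852330690149), np.float64(0.0005626852330689967)]) [ 0.55481899 -0.32196732  0.188     ] [ 0.54840553 -0.32151873  0.188     ]
[165.87384277 206.38216008] [269.87549694 241.27619766]
```

The held pin lies within about 1 mm of the TCP axis. Next I hover over the eye and compare tip with eye in both views.

Run:
```python
from h import *
import pickle
q=[0,1,0,0]
x,y=.5025,.0280
arm.move_l((.552,-.32,.25),rate=.2)
arm.movep((x,y,.25),q); arm.move_l((x,y,.1865),rate=.1); arm.wait(.3)
o=arm.observe(); print(o["t"],o["ee_pos"],o["force"])
ims=[]
for n in("scene","side"):
    c=arm.get_image(n); pickle.dump(c,open(n+"2.pkl","wb"))
    u=proj(c,(.5025,.028,.14)).astype(int); print(u); ims.append(cv2.resize(c["color"][u[1]-25:u[1]+25,u[0]-25:u[0]+25],(400,400),interpolation=cv2.INTER_CUBIC))
cv2.imwrite("pics/e.png",np.hstack(ims))
```

```text
10.9083 [0.50279778 0.02798634 0.18704977] [ 0.60996713 -0.47375557 -0.76421564]
[269 152]
[226 169]
```

View pics/e.png

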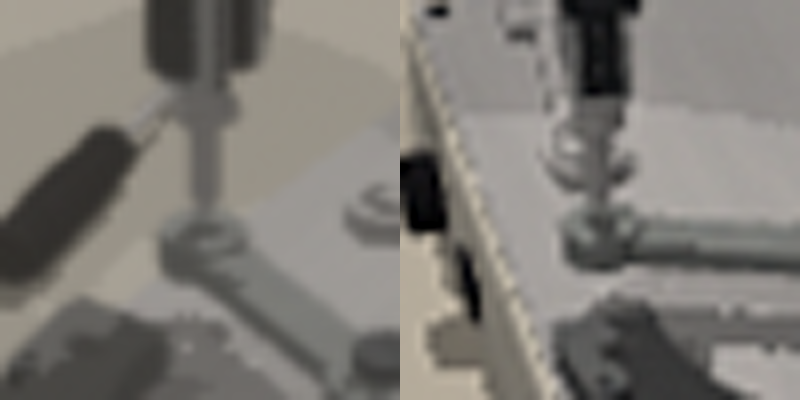

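Run:
```python
from h import *
import pickle
for n,u0,e in(("scene",(269,152),(269.2,155)),("side",(226,169),(225.7,170.4))):
    c=pickle.load(open(n+"2.pkl","rb"))
    p=np.array((.5025,.028,.134)); b=proj(c,p)
    J=[proj(c,p+d)-b for d in np.eye(3)*.001]
    f=lambda u:((np.array(u)-np.array(u0)+25+.5)*8-.5).round(1)
    print(n,"eye",f(e),"tip if aligned",f(np.array(e)+7.5*J[2]),"collar under",f(np.array(e)+39.5*J[2]),"px per mm x8",(8*np.array(J)).round(2).tolist())
    np.set_printoptions(linewidth=250)
    # shank mask columns: print grey rows
    g=cv2.cvtColor(c["color"],cv2.COLOR_BGR2GRAY)
    print(g[u0[1]-14:u0[1]+8,u0[0]-10:u0[0]+12])
```

```text
scene eye [205.1 227.5] tip if aligned [205.1 206.3] collar under [205. 116.] px per mm x8 [[2.41, 1.06], [2.15, -1.19], [-0.0, -2.82]]
[[147 147 147 144 140 136 118 103  94  95  94  90  84 102 131 146 147 147 147 147 147 147]
 [148 147 144 142 140 128 115 103  97  97  97  96  94  95 113 143 147 147 147 147 147 147]
 [147 145 142 145 129 115 106 104  99  98  97  97  95  95 108 136 146 147 147 147 147 148]
 [147 147 146 132 122 106 109 103  97  95  96  97  97  98 112 136 146 147 147 147 148 147]
 [136 140 133 130 131 123 135 117 102  97  98  98 102 114 129 145 147 147 147 147 147 147]
 [ 94 125 130 130 120 143 146 139 118  99  97 100 117 142 145 147 148 147 147 147 148 147]
 [ 64  99 125 111 123 145 147 143 127  99  97 101 119 144 147 147 147 147 148 148 147 147]
 [ 51  66  95 120 143 147 147 144 128 100  98 101 119 145 147 147 147 147 147 147 147 147]
 [ 49  64 105 141 147 148 148 144 128 101  97 101 119 145 147 147 147 147 147 147 147 147]
 [ 53  83 128 145 148 148 147 144 129 102  98 101 119 145 147 147 147 147 147 147 147 147]
 [ 68 109 143 147 147 147 147 144 128 102  98 101 118 
[... 2481 characters left out ...]
4 154 123 103  95 128 139 138 160 170 169 168 168 167 165 166]
 [162 162 162 162 165 161 142 128 109  94  92  98 103 105 138 159 162 154 167 172 169 168]
 [162 162 162 164 153 138 127 120  85  66  73  72 107 119 116 116 128 129 136 141 139 145]
 [162 161 162 165 150 122 124 127 105  74  66  69 119 132  96  98 117 119 117 117 115 122]
 [162 161 162 164 164 112  98 124 133  97  72  75  95  95  81 111 126 126 124 124 126 124]
 [162 162 162 163 170 109  66  89 104  86  74  72  66  55  79  98 102 102  99  99 101  97]
 [162 162 163 163 169 111  63  69  73  73  71  68  64  52  70  74  72  70  71  70  69  69]
 [162 162 163 162 167 125  75  66  70  69  66  63  58  50  56  60  64  62  61  63  64  64]]
```

Tip and eye line up to within about 0.3 mm: shank at column 269.1 in scene (269.1 expected) and 225.5 in side (225.6 expected). I'll lower it into the eye with a force guard.

```bash
cat >> h.py <<'E'
def st(t,b=0):
    o=arm.observe(); print(t,round(o["t"],2),o["ee_pos"].round(4),(o["force"]-b).round(1),o["wrist_torque"].round(2),round(o["gripper_width"],4)); return o
E
python3 - <<'E'
from h import *
x,y=.5027,.0279
b=arm.observe()["force"]; print(b)
np.save("b.npy",b)
for z in np.arange(.1855,.1669,-.0015):
    arm.move_l((x,y,z),rate=.03); o=st("z%.4f"%z,b)
    if np.linalg.norm(o["force"]-b)>6: print("contact"); break
E
```

```text
[-0.34513927  0.55885066 -0.97106588]
z0.1855 11.26 [0.5027 0.0279 0.1854] [-0.3 -0.4  0.1] [ 0.02  0.04 -0.  ] 0.0142
z0.1840 11.51 [0.5026 0.0279 0.1838] [ 0.1 -0.7 -0.8] [-0.04  0.06  0.07] 0.0139
z0.1825 11.76 [0.5026 0.0279 0.1823] [ 0.1 -0.  -0.5] [ 0.04 -0.04 -0.01] 0.0144
z0.1810 12.01 [0.5026 0.0279 0.1808] [-0.3  0.1 -0.6] [ 0.02  0.04 -0.01] 0.0136
z0.1795 12.26 [0.5026 0.0279 0.1794] [-0.6 -1.1 -0.4] [ 0.01  0.02 -0.06] 0.0139
z0.1780 12.51 [0.5026 0.0279 0.1779] [ 0.  -0.6 -1.1] [ 0.01 -0.02  0.01] 0.0139
z0.1765 12.76 [0.5027 0.0279 0.1764] [ 0.  -0.4  1. ] [-0.01 -0.01  0.01] 0.0137
z0.1750 13.01 [0.5027 0.0278 0.1749] [ 0.7 -1.2 -0.6] [-0.08 -0.09  0.01] 0.014
z0.1735 13.26 [0.5027 0.0278 0.1734] [ 1.9 -0.8 -1.2] [-0.16 -0.16 -0.03] 0.0141
z0.1720 13.51 [0.5028 0.0278 0.1719] [ 0.8 -2.  -0.1] [-0.22 -0.17 -0.01] 0.014
z0.1705 13.76 [0.5027 0.0278 0.1704] [ 2.  -1.5 -0.9] [-0.24 -0.21 -0.03] 0.0142
z0.1690 14.01 [0.5027 0.0279 0.1689] [ 1.8 -1.3 -0.5] [-0.29 -0.24  0.05] 0.0137
z0.1675 14.26 [0.5027 0.0278 0.1674] [ 1.2 -1.9 -0.8] [-0.35 -0.29 -0.02] 0.014
```

The nose is in the eye with only light side forces. Now the swing along the arc, with radial compliance.

Run:
```python
from h import *
b=np.load("b.npy"); pv=np.array([.5987,-.0002]); a0=np.arctan2(.0281,-.0960); r=.1; z=.1675
for th in np.arange(.05,.501,.05):
    u=np.array([np.cos(a0+th),np.sin(a0+th)]); t=np.array([-u[1],u[0]])
    arm.move_l((*(pv+r*u),z),rate=.03)
    F=[];P=[]
    for _ in range(4):
        o=arm.observe();F.append(o["force"]-b);P.append(o["ee_pos"]);arm.wait(.02)
    F=np.mean(F,0);P=np.mean(P,0); fr,ft=F[:2]@u,F[:2]@t
    d=P[:2]-pv
    print("%.2f t%.1f r=%.4f meas th %.3f r %.4f z %.4f | Fr %.1f Ft %.1f Fz %.1f"%(th,o["t"],r,(np.arctan2(d[1],d[0])-a0)%6.2832,np.hypot(*d),P[2],fr,ft,F[2]),o["wrist_torque"].round(2))
    r+=np.clip(fr*.00015,-.0005,.0005)
    if np.linalg.norm(F)>18: print("STOP");break
np.save("r.npy",r)
```

```text
0.05 t14.6 r=0.1000 meas th 0.042 r 0.1001 z 0.1675 | Fr -2.6 Ft -4.5 Fz -0.5 [ 0.98 -0.57 -0.05]
0.10 t15.0 r=0.0996 meas th 0.091 r 0.0998 z 0.1674 | Fr -1.7 Ft -4.9 Fz -0.5 [ 1.06 -0.46 -0.03]
0.15 t15.4 r=0.0993 meas th 0.139 r 0.0996 z 0.1674 | Fr -1.7 Ft -5.6 Fz -0.0 [ 1.22 -0.4  -0.  ]
0.20 t15.8 r=0.0991 meas th 0.188 r 0.0994 z 0.1674 | Fr -1.7 Ft -5.6 Fz 0.4 [ 1.29 -0.4  -0.05]
0.25 t16.2 r=0.0988 meas th 0.237 r 0.0992 z 0.1674 | Fr -1.1 Ft -6.0 Fz 1.4 [ 1.42 -0.22  0.03]
0.30 t16.5 r=0.0987 meas th 0.285 r 0.0991 z 0.1674 | Fr -0.9 Ft -6.3 Fz 1.2 [ 1.5  -0.11 -0.01]
0.35 t16.9 r=0.0985 meas th 0.334 r 0.0991 z 0.1673 | Fr -0.6 Ft -6.7 Fz 1.3 [1.52 0.01 0.05]
0.40 t17.3 r=0.0984 meas th 0.383 r 0.0991 z 0.1672 | Fr -0.2 Ft -6.8 Fz 1.5 [ 1.52  0.09 -0.  ]
0.45 t17.7 r=0.0984 meas th 0.431 r 0.0991 z 0.1672 | Fr -0.8 Ft -6.8 Fz 2.1 [1.59 0.12 0.02]
0.50 t18.1 r=0.0983 meas th 0.480 r 0.0990 z 0.1671 | Fr -0.5 Ft -7.1 Fz 2.4 [ 1.6   0.24 -0.01]
```

Forces match the spring. Now swing to just about the hole angle and probe downward gently.

```bash
cat >> h.py <<'E'
pv=np.array([.5987,-.0002]); a0=np.arctan2(.0281,-.0960); b=np.load("b.npy") 
def pos(r,th): return pv+r*np.array([np.cos(a0+th),np.sin(a0+th)])
def meas():
    F=[];P=[]
    for _ in range(4):
        o=arm.observe();F.append(o["force"]-b);P.append(o["ee_pos"]);arm.wait(.015)
    F=np.mean(F,0);P=np.mean(P,0);d=P[:2]-pv;u=d/np.hypot(*d);t=np.array([-u[1],u[0]])
    return dict(t=o["t"],th=(np.arctan2(d[1],d[0])-a0)%6.2832,r=np.hypot(*d),z=P[2],Fr=F[:2]@u,Ft=F[:2]@t,Fz=F[2],tq=o["wrist_torque"])
def show(n,m): print(n," ".join(f"{k} {v:.4f}" if k in("th","r","z") else f"{k} {v:.1f}" for k,v in m.items() if k!="tq"),m["tq"].round(2))
E
python3 - <<'E'
from h import *
r=float(np.load("r.npy"))
arm.move_l((*pos(r,.54),.1675),rate=.03); show("a",meas())
arm.move_l((*pos(r,.57),.1675),rate=.03); show("b",meas())
for z in np.arange(.1665,.1569,-.001):
    arm.move_l((*pos(r,.57),z),rate=.02); m=meas(); show("%.4f"%z,m)
    if m["Fz"]>14: break
E
```

```text
a t 18.4 th 0.5185 r 0.0990 z 0.1670 Fr -0.3 Ft -7.2 Fz 2.3 [1.58 0.35 0.02]
b t 18.7 th 0.5474 r 0.0990 z 0.1670 Fr -0.7 Ft -7.5 Fz 2.5 [ 1.66  0.43 -0.03]
0.1665 t 19.1 th 0.5479 r 0.0991 z 0.1662 Fr 0.6 Ft -7.2 Fz 3.9 [1.57 0.58 0.03]
0.1655 t 19.4 th 0.5484 r 0.0991 z 0.1653 Fr 0.9 Ft -7.8 Fz 4.8 [ 1.52  0.66 -0.03]
0.1645 t 19.7 th 0.5488 r 0.0991 z 0.1643 Fr 1.0 Ft -7.7 Fz 4.7 [ 1.48  0.68 -0.05]
0.1635 t 20.0 th 0.5488 r 0.0991 z 0.1633 Fr 0.8 Ft -7.2 Fz 4.8 [ 1.55  0.65 -0.03]
0.1625 t 20.3 th 0.5488 r 0.0991 z 0.1623 Fr 0.9 Ft -7.5 Fz 4.8 [1.51 0.65 0.01]
0.1615 t 20.6 th 0.5488 r 0.0991 z 0.1614 Fr 1.2 Ft -7.1 Fz 4.8 [ 1.49  0.62 -0.01]
0.1605 t 21.0 th 0.5490 r 0.0991 z 0.1603 Fr 1.3 Ft -7.4 Fz 4.9 [ 1.51  0.62 -0.03]
0.1595 t 21.3 th 0.5490 r 0.0991 z 0.1593 Fr 0.6 Ft -7.7 Fz 4.8 [ 1.51  0.69 -0.04]
0.1585 t 21.6 th 0.5491 r 0.0991 z 0.1583 Fr 1.1 Ft -7.0 Fz 4.9 [ 1.47  0.67 -0.03]
0.1575 t 21.9 th 0.5491 r 0.0991 z 0.1573 Fr 1.4 Ft -7.2 Fz 4.7 [1.52 0.71 0.06]
```

The tip is 5 mm below the plate top with no extra force, so it is in the hole. Continue until the collar seats.

Run:
```python
from h import *
r=float(np.load("r.npy"))
for z in np.r_[np.arange(.1560,.1499,-.0015),np.arange(.1495,.1449,-.0007)]:
    arm.move_l((*pos(r,.57),z),rate=.02); m=meas(); show("%.4f"%z,m)
    if m["Fz"]>13: break
```

```text
0.1560 t 22.2 th 0.5489 r 0.0992 z 0.1558 Fr 1.0 Ft -7.3 Fz 4.7 [ 1.44  0.66 -0.03]
0.1545 t 22.5 th 0.5489 r 0.0992 z 0.1542 Fr 0.8 Ft -7.4 Fz 4.6 [ 1.47  0.68 -0.04]
0.1530 t 22.9 th 0.5490 r 0.0992 z 0.1527 Fr 1.3 Ft -7.6 Fz 3.9 [ 1.47  0.63 -0.01]
0.1515 t 23.2 th 0.5490 r 0.0992 z 0.1512 Fr 0.9 Ft -7.0 Fz 4.3 [ 1.45  0.68 -0.02]
0.1500 t 23.5 th 0.5492 r 0.0992 z 0.1497 Fr 0.9 Ft -7.9 Fz 4.1 [ 1.44  0.58 -0.06]
0.1495 t 23.8 th 0.5492 r 0.0992 z 0.1493 Fr 1.1 Ft -7.3 Fz 5.1 [1.48 0.71 0.01]
0.1488 t 24.1 th 0.5496 r 0.0992 z 0.1487 Fr 1.6 Ft -7.1 Fz 5.3 [ 1.4   0.66 -0.05]
0.1481 t 24.4 th 0.5507 r 0.0991 z 0.1483 Fr 2.7 Ft -7.7 Fz 7.0 [1.34 0.86 0.04]
0.1474 t 24.8 th 0.5535 r 0.0991 z 0.1483 Fr 4.0 Ft -7.5 Fz 10.6 [1.33 1.16 0.02]
0.1467 t 25.1 th 0.5560 r 0.0990 z 0.1483 Fr 6.1 Ft -7.5 Fz 14.1 [1.22 1.48 0.06]
```

The collar is seated: z holds at 0.1483, matching the expected 0.1482. Now ease the spring load onto the plate before letting go.

Run:
```python
from h import *
r=float(np.load("r.npy"))
th=.57
for th in np.arange(.565,.49,-.005):
    arm.move_l((*pos(r+.0003,th),.1477),rate=.02); m=meas(); show("%.3f"%th,m)
    if m["Ft"]>-1.0: break
np.save("th.npy",th)
```

```text
0.565 t 25.4 th 0.5474 r 0.0992 z 0.1483 Fr 2.3 Ft -7.4 Fz 8.1 [ 1.37  0.82 -0.06]
0.560 t 25.7 th 0.5433 r 0.0992 z 0.1483 Fr 2.9 Ft -7.3 Fz 8.7 [ 1.34  0.89 -0.04]
0.555 t 26.0 th 0.5386 r 0.0992 z 0.1483 Fr 2.4 Ft -7.4 Fz 8.6 [ 1.31  0.82 -0.06]
0.550 t 26.3 th 0.5369 r 0.0992 z 0.1483 Fr 2.8 Ft -6.0 Fz 7.6 [ 1.09  0.81 -0.05]
0.545 t 26.7 th 0.5356 r 0.0992 z 0.1483 Fr 2.5 Ft -4.7 Fz 7.3 [ 0.9   0.72 -0.03]
0.540 t 27.0 th 0.5343 r 0.0992 z 0.1483 Fr 2.7 Ft -3.3 Fz 6.1 [ 0.55  0.7  -0.01]
0.535 t 27.3 th 0.5330 r 0.0992 z 0.1483 Fr 2.7 Ft -2.2 Fz 6.1 [ 0.27  0.6  -0.01]
0.530 t 27.6 th 0.5320 r 0.0992 z 0.1483 Fr 3.5 Ft -0.4 Fz 6.4 [-0.04  0.74 -0.04]
```

The plate now carries the spring load, with the arm locked near 0.53 rad. Release, retreat straight up and look.

Run:
```python
from h import *
r=float(np.load("r.npy"));th=float(np.load("th.npy"))
p=pos(r-.0003,th)
arm.set_gripper(.015,20); arm.set_gripper(.03); arm.wait(.2); st("open",b)
arm.set_gripper(.05); arm.move_l((*p,.17),rate=.03); st("up",b)
arm.move_l((*p,.27),rate=.12); arm.movep((.40,-.25,.30),[0,1,0,0]); st("away",b)
ims=[]
for n in("scene","side"):
    c=arm.get_image(n); u=proj(c,(.5025,-.02,.14)).astype(int); ims.append(cv2.resize(c["color"][u[1]-30:u[1]+30,u[0]-30:u[0]+30],(400,400),interpolation=cv2.INTER_CUBIC))
cv2.imwrite("pics/f.png",np.hstack(ims))
```

```text
open 28.33 [ 0.5031 -0.0241  0.1476] [ 1.  -1.2  1.6] [ 0.03 -0.03 -0.01] 0.0302
up 29.56 [ 0.5036 -0.0239  0.1698] [ 0.8 -0.9  1.3] [ 0.01 -0.   -0.02] 0.0501
away 31.52 [ 0.4002 -0.2493  0.2995] [ 0.7 -0.6  1.8] [0.03 0.02 0.01] 0.05
```

View pics/f.png

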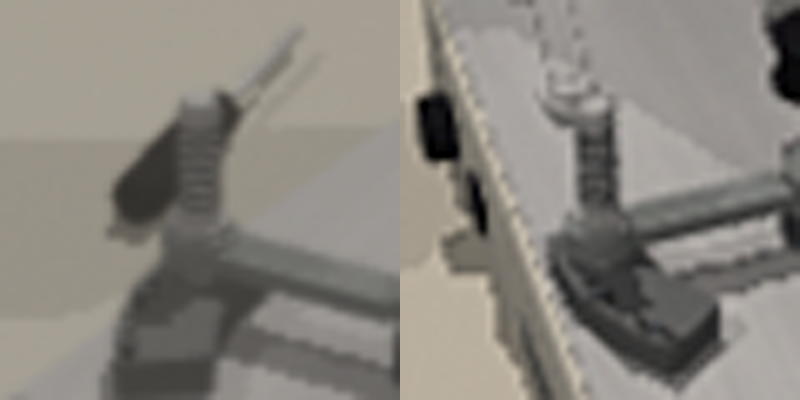

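Both views show the pin upright with its collar on the eye (scene (200,235), side (598,225)). The arm is held back over the plate hole and the robot is clear.

```bash
python3 -c "
from plant import arm
print(arm.job_done())"
```

```text
the job is handed in; nothing more can be done
None
```

The pin is fully home with its collar on the eye, the tensioner arm is locked back at about 0.53 rad, the robot is clear, and the job was handed in at about 32 s (no verdict was returned).

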